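# Tip out the aroma balls and open the oil jar

## Task

Get the aroma balls ready for scenting: pick up the tray by its handle, tip it over the white dish so that all four wooden balls roll into the dish, and set the empty tray back down flat on the table. Then unscrew the tight cap of the square jar (counter-clockwise) while the wooden block keeps the jar from turning, stop turning once the thread lets go, lift the cap straight off and finish still holding it level a few centimetres above the middle of the open jar; do not put it down or let go. The jar must stay seated in its block, and leave the other bottles, the remote control and the pen alone.

Things in the scene. Friction and masses are not known exactly. Their poses are not given: they have to be found in the camera images.
- dish: White ceramic round open dish, 140 mm across the rim, 55 mm tall, walls 4 mm, loose (0.5 kg). Origin: centre of its underside.
- tray: Open aluminium tray lying on the table, four wooden balls in it, 0.18 kg. Origin: centre of the underside of its floor; z up. Floor 120 mm (x) by 82 mm (y), 4 mm thick; walls 18 mm tall on both sides and at the handle end (+x); the pouring end (-x) has only a low lip. Tipped 45 deg, pouring end down, all balls roll out; jerks let them out sooner.
- tray_handle (a point): Grip point on the tray's handle, an upright plate 12 mm thick (tray x) by 30 mm wide (tray y), 70 mm tall, its middle 35 mm beyond the +x end of the floor. The point is on the plate's mid-plane, 55 mm above the tray's underside, 15 mm below the plate's top.
- tray_spout (a point): Middle of the tray's pouring edge (-x end), at the floor's upper face, 4 mm above the underside; a lip stands 3.5 mm above the floor here. 155 mm from the handle's mid-plane.
- ball0_center (a point): Centre of a plain wooden aroma ball, 30 mm diameter, 12 g, loose in the tray.
- ball1_center (a point): Centre of a plain wooden aroma ball, 30 mm diameter, 12 g, loose in the tray.
- ball2_center (a point): Centre of a plain wooden aroma ball, 30 mm diameter, 12 g, loose in the tray.
- ball3_center (a point): Centre of a plain wooden aroma ball, 30 mm diameter, 12 g, loose in the tray.
- brace: Dark wooden bracing block fixed to the table, 100 x 100 mm, 35 mm tall, with a 70 x 70 mm square pocket (floor 10 mm above the table) that stops the square jar from turning. Origin: centre of its underside.
- jar: Square aluminium jar, body 68 x 68 mm, 70 mm tall, 0.5 kg, standing loose in the brace's pocket; above it a round neck of 34 mm diameter with three sloping outer lugs (the thread). Origin: centre of its underside; z up. Only the block keeps it from turning: it comes out if the cap is pulled up before it is free.
- jar_mouth (a point): Centre of the jar's rim, 104 mm above the jar's underside, inside the cap at the start. A sprung rubber seal in the mouth presses the cap up and reaches at most 110 mm above the jar's underside.
- cap: White ribbed plastic screw cap on the jar, 54 mm across (55 over the ribs), 38 mm tall, 60 g, hollow underneath 24 mm deep. Origin: centre of its lower edge, z up; screwed tight it is 82 mm above the jar's underside and rises up to 4 mm in all. Unscrews counter-clockwise from above, against some 0.2 to 0.5 N m of friction; a turn of 75 to 85 deg from the start always frees it.
- cap_top (a point): Centre of the cap's top face, 38 mm above its lower edge. The top 14 mm is a solid round disc, good to grip.
- cap_mark (a point): Moulded white pointer on the cap's top at its +x side, 25 mm from the axis. Its direction in the jar's frame (cap yaw minus jar yaw) is -48 to -36 deg at the start; at about +20 deg the thread lets go, the seal lifts the cap a little and it comes straight off; at about +52 deg it meets a hard stop.
- alu_bottle: Cylindrical aluminium bottle with small white cap, 44 mm across, about 95 mm tall. Origin: centre of its underside. A bystander: leave it alone.
- amber_flask: Flat rectangular amber glass perfume flask, 50 x 32 x 70 mm, with a steel cap on top to 102 mm. Origin: centre of its underside. A bystander: leave it alone.
- ball_bottle: Small glass bottle 40 mm across with one wooden ball as its stopper, 80 mm tall overall. Origin: centre of its underside. A bystander: leave it alone.
- dropper: Black square dropper bottle, 28 x 28 mm, 93 mm tall. Origin: centre of its underside. A bystander: leave it alone.
- remote: Black remote control lying flat, 150 x 42 x 16 mm, long axis x. Origin: centre of its underside. A bystander: leave it alone.
- marker: Marker pen lying flat, about 132 x 16 x 16 mm, long axis x. Origin: centre of its underside. A bystander: leave it alone.

How it is judged:
On the way, in this order (a step that is already met when the one before it is completed fails the run):
1. the tray is being tipped over the dish (angle between tray's own z axis and vertical above 0.12 rad and horizontal distance between tray_spout and dish below 0.1 m and height (world z) of tray_spout above 0.04 m).
2. all four balls lie in the dish (horizontal distance between each of ball0_center, ball1_center, ball2_center, ball3_center and dish below 0.066 m and z of ball0_center in the frame of dish between 0 and 0.055 m and z of ball1_center in the frame of dish between 0 and 0.055 m and z of ball2_center in the frame of dish between 0 and 0.055 m and z of ball3_center in the frame of dish between 0 and 0.055 m), for 0.2 s.
3. the empty tray stands flat on the table again, let go (height (world z) of tray below 0.008 m and angle between tray's own z axis and vertical below 0.08 rad and contact force between tray and the fingers below 0.1 N and horizontal distance between tray and dish above 0.1 m), for 0.2 s.
4. the cap is off the thread, clear of the jar, the jar still seated (z of cap in the frame of jar above 0.108 m and z of jar in the frame of brace below 0.015 m and angle between jar's own z axis and vertical below 0.06 rad and horizontal distance between jar and brace below 0.006 m), for 0.1 s.
At the end, for the whole second after the job is handed in: Four balls in the dish; tray flat on the table, let go; jar seated (raised under 5 mm, tilt under 0.06 rad); cap gripped, still, level within 0.2 rad, off the jar, lower edge 8 to 61 mm over the rim, within 20 mm of the jar axis, turned no more than about 145 deg (all of step 2 and all of step 3 and z of jar in the frame of brace below 0.015 m and angle between jar's own z axis and vertical below 0.06 rad and horizontal distance between jar and brace below 0.006 m and z of cap in the frame of jar between 0.112 and 0.165 m and horizontal distance between cap and jar below 0.02 m and angle between cap's own z axis and vertical below 0.2 rad and contact force between cap and the fingers above 2 N and contact force between cap and jar below 0.05 N and linear speed of cap below 0.02 m/s and x of cap_mark in the frame of jar above -0.008 m); the arm keeps its last pose, push and grip.
It fails at once if the jar is pulled out of its block or tipped (z of jar in the frame of brace above 0.022 m or angle between jar's own z axis and vertical above 0.2 rad).
It fails at once if the dish is tipped (angle between dish's own z axis and vertical above 0.35 rad).
It fails at once if a bystander is disturbed (distance of any of alu_bottle, amber_flask, ball_bottle, dropper, remote, marker from where it was at the start of the episode above 0.03 m).
It also fails if it takes over 69 s, if anything falls off the work surface, if the arm or the gripper's body presses on something with over 40 N, if the wrist force passes 120 N, or if a joint passes its speed limit or range.

## Robot

A 6-joint arm with a two-finger parallel gripper is mounted at the origin on the work surface. World frame = base frame: x ahead of the robot, y to its left, z up, the work surface at z = 0. Lengths are in m, angles in rad, forces in N, time in s.
With the tool pointing down it reaches from about 0.325 to 0.775 m from the base axis. Payload 5.5 kg.
Tool frame: the origin (TCP) lies on the centre line of the jaws, within the pads' length; the fingertips stand 22 mm ahead of it and the grasp point (between the pads) lies 3 mm ahead of it; z points along the fingers, y is the line along which they close (so a half turn about z gives the same grasp; the last joint's range is limited). The gripper opens to 85 mm and grips with 20 to 120 N. Pads are 22 mm wide; open, the fingers measure 114 mm over their backs; the gripper's body (76 mm by 85 mm) begins 54 mm behind the grasp point. The pads swing forward as they close: fully open they stand 13 mm farther back than shut.
Start: joints at [1.051, 0.091, 1.231, -0, 1.82, -0.057], TCP at [0.268, 0.537, 0.253] pointing down, gripper open.
Joint ranges: [-2.87, 2.87], [-0.86, 2.18], [0.17, 2.46], [-1.51, 4.65], [0.06, 2.69], [-2.65, 2.65]. Speed limits (rad/s): [2.57, 2.57, 3.01, 3.14, 3.14, 3.14].

## Interface

Orientations are given as a unit quaternion [w, x, y, z].
In Python, from cell import bot gives the robot as it stands. The module is installed in compiled form; this text tells all that it offers.
- The arm moves only by the tool play_rows, never from a script. Its arguments are lists of equal length, an entry for each row: "travel": the shift along the tool's x, y, z in m, a list of three; "dr": the turn, a rotation vector about the tool's x, y, z in rad, a list of three. A call has exactly 10 rows; each row shifts and turns the commanded pose from where the row before left it, along the tool's axes as they then stand; what a row does not reach is not made up. A row lasts 1/10 s, in which the tool goes at most 50 mm and 8.59 degrees, less where a joint would pass 70% of its speed; a pose out of reach is approached as far as the arm can. A call is refused whole if a number of a shift passes 0.05 or a number of a turn 0.15, either way. A call with a gripper value outside its range is refused whole. "hand" is the opening, from 0 (shut) to 1 (fully open), set as the call begins (left out, the last holds). The fingers move at their own pace and stop on an object; "force" is the grip in N (left out, the last holds). Time passes only in rows, so rows that do not move let the fingers close, or fill a call up. It gives the time, the measured TCP pose, the force, the opening and the grip force at its end, in the units of the state.
- bot.read_state(): the state, without advancing time (a new reading comes with each control period).
- bot.snapshot(name): name is "scene" or "top" or "wrist"; returns the picture (420x560x3 uint8, blue, green, red); there is no depth.
- bot.get_calibration(name): a dict with "mtx" (3x3 intrinsics, pixels), "xyz" and "rotation" of the camera in the world. Camera axes: x right, y down, z forward; pixel columns grow to the right and rows downward; lengths in m; the calibration is good to about 2 mm. A picture is of the moment at which its call begins: read the wrist's pose just before it. get_calibration takes no time and is no camera call; for the wrist camera it gives the pose at the moment of the call.
- bot.hand_in(): hands the job in; it is judged then, once.
The state is a dict: "t": time; "q": joint angles; "qd": joint speeds; "joint_torque": joint torques, N m; "tcp_pos": TCP position; "tool_rot": TCP orientation; "force": force on the tool from outside, world axes, zero at the start; "moment": the same for the moment, N m; "opening": finger opening in m; "grasp_force": force on a finger pad.
Only numpy, scipy, OpenCV 4.12 (cv2) and the standard library are available. Lean on these libraries where they do the work, as an engineer would, in place of code of your own. Each camera call takes 0.05 s, during which the arm holds its last target. There are 200 camera calls.

## Working session

There is one attempt and no reset: what is moved stays moved. The work goes in short steps, Python scripts to look and compute and a tool call to move; the robot and the scene stay as the last step left them, time stands still between calls to the robot, and variables do not carry over. Pictures are saved under pics/ and viewed, at most 10 in all, crops included, and the job is handed in when it is done.

Besides the shell and the picture viewer there is one more tool, called after ">>>" as a command line: name --argument value ..., lists and objects as JSON in quotes. play_rows: Moves the arm, as the interface text tells. Its arguments: {"type":"object","properties":{"travel":{"type":"array"},"dr":{"type":"array"},"hand":{"type":"number"},"force":{"type":"number"}},"required":["travel","dr"]}

```bash
mkdir -p pics; python3 - <<'E'
from cell import bot
import cv2,numpy as np
s=bot.read_state();print(s)
for n in("scene","top"):
    im=bot.snapshot(n);cv2.imwrite(f"pics/{n}0.png",im)
    c=bot.get_calibration(n);print(n,c)
E
```

```text
{'t': 0.0, 'q': array([ 1.05130200e+00,  9.18421238e-02,  1.23186653e+00,  2.14308991e-05,
        1.81980734e+00, -5.66879273e-02]), 'qd': array([-2.41752610e-03, -1.26627172e-03,  2.62319853e-04, -5.90800191e-05,
       -8.48966531e-04, -1.34897273e-03]), 'joint_torque': array([-2.54144679e-04, -4.58721435e+01, -4.18036723e+01,  1.15108619e-04,
        1.13679955e-02,  1.21937873e-05]), 'tcp_pos': array([0.26774736, 0.53668014, 0.25217178]), 'tool_rot': array([-2.83190375e-04,  2.29340882e-01,  9.73345691e-01, -9.19082455e-04]), 'force': array([-0.1889196 ,  0.24876351,  0.52980033]), 'moment': array([ 0.01990599,  0.04044303, -0.06588407]), 'grasp_force': 0.0, 'opening': 0.08520726453873875}
scene {'mtx': array([[476.54639705,   0.        , 284.13290595],
       [  0.        , 476.54639705, 204.26060341],
       [  0.        ,   0.        ,   1.        ]]), 'xyz': array([1.07052141, 0.33559017, 0.9465703 ]), 'rotation': array([-0.14180549,  0.41817195,  0.85500562, -0.27200883])}
top {'mtx': array([[443.68168491,   0.        , 288.83819607],
       [  0.        , 443.68168491, 210.97481915],
       [  0.        ,   0.        ,   1.        ]]), 'xyz': array([ 0.33170878, -0.04805427,  1.0965622 ]), 'rotation': array([-0.08228795,  0.73270238, -0.67158173,  0.07317033])}
```

View pics/scene0.png

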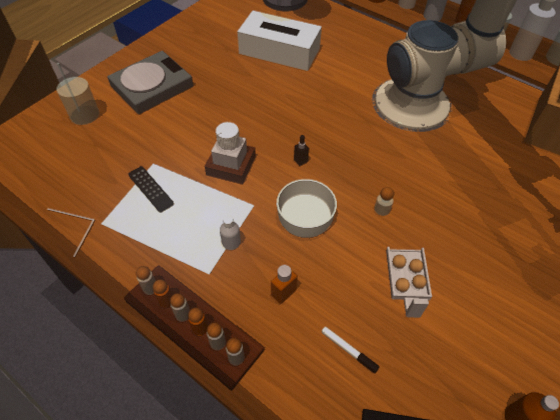

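View pics/top0.png

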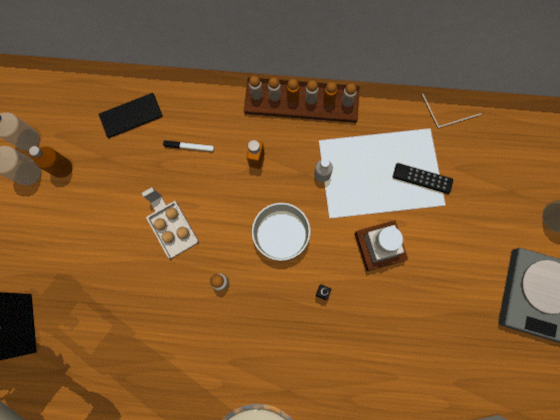

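Scene view: dish about (307,208), tray (410,272) with its handle plate at (415,303), capped jar at (228,140) in the dark block. Top view: dish (281,232), tray (172,230) with handle (152,196), cap (390,240), dropper (323,292), ball bottle (219,282). Next I measure from enlarged crops.

```bash
cat > h.py <<'E'
import numpy as np,cv2
from scipy.spatial.transform import Rotation as R
from cell import bot
def cal(n):
    c=bot.get_calibration(n);q=c['rotation']
    return c['mtx'],np.array(c['xyz']),R.from_quat([q[1],q[2],q[3],q[0]]).as_matrix()
def plane(c,px,z):
    K,o,M=c;px=np.atleast_2d(px).astype(float)
    d=(M@np.linalg.inv(K)@np.c_[px,np.ones(len(px))].T).T
    return o+d*((z-o[2])/d[:,2])[:,None]
def proj(c,P):
    K,o,M=c;p=(K@M.T@(np.atleast_2d(P)-o).T).T
    return p[:,:2]/p[:,2:]
def tri(c1,p1,c2,p2):
    A=[];b=[]
    A=np.zeros((3,3));b=np.zeros(3)
    for c,p in((c1,p1),(c2,p2)):
        d=c[2]@np.linalg.inv(c[0])@[p[0],p[1],1];d/=np.linalg.norm(d)
        Q=np.eye(3)-np.outer(d,d);A+=Q;b+=Q@c[1]
    return np.linalg.solve(A,b)
def rot(s):
    q=s['tool_rot'];return R.from_quat([q[1],q[2],q[3],q[0]])
E
python3 - <<'E'
from h import *
t=cv2.imread('pics/top0.png');s=cv2.imread('pics/scene0.png')
T=cal('top');S=cal('scene')
for im,c,n,(x0,y0,x1,y1) in((t,T,'top',(130,170,215,265)),(s,S,'scene',(370,235,445,325))):
    h=cv2.cvtColor(im,cv2.COLOR_BGR2HSV)
# dish
for im,c,n,box in((t,T,'top',(240,195,320,270)),(s,S,'scene',(265,170,350,245))):
    h=cv2.cvtColor(im,cv2.COLOR_BGR2HSV);x0,y0,x1,y1=box
    m=np.zeros(h.shape[:2],np.uint8);m[y0:y1,x0:x1]=((h[y0:y1,x0:x1,1]<110)*255)
    cs,_=cv2.findContours(m,cv2.RETR_EXTERNAL,cv2.CHAIN_APPROX_NONE);k=max(cs,key=cv2.contourArea)[:,0]
    P=plane(c,k,0.055)[:,:2]
    A=np.c_[2*P,np.ones(len(P))];w=np.linalg.lstsq(A,(P**2).sum(1),rcond=None)[0];print(n,'dish',w[:2],np.sqrt(w[2]+w[0]**2+w[1]**2),'base',proj(c,[w[0],w[1],0]))
a=cv2.resize(t[175:265,130:220],None,fx=4.4,fy=4.4,interpolation=2)
b=cv2.resize(s[235:325,365:455],None,fx=4.4,fy=4.4,interpolation=2)
cv2.imwrite('pics/tray.png',np.hstack([a,b]))
a=cv2.resize(t[200:290,345:435],None,fx=4.4,fy=4.4,interpolation=2)
b=cv2.resize(s[110:200,190:280],None,fx=4.4,fy=4.4,interpolation=2)
cv2.imwrite('pics/jar.png',np.hstack([a,b]))
# balls
for im,c,n,(x0,y0,x1,y1) in((t,T,'top',(130,170,215,265)),(s,S,'scene',(370,235,445,325))): pass
print('tcp in top',proj(T,bot.read_state()['tcp_pos']),proj(T,[0,0,0]))
E
```

```text
top dish [ 0.51406354 -0.00926443] 0.06945230890134081 base [[281.20312784 234.72936414]]
scene dish [ 0.52723246 -0.00249059] 0.0752623543210291 base [[304.7670914  219.36049267]]
tcp in top [[-26.70108373 317.50093668]] [[256.32613692 459.01933625]]
```

View pics/tray.png

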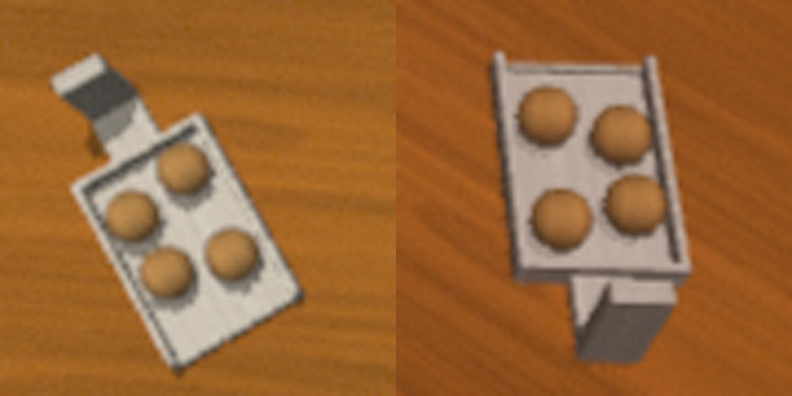

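View pics/jar.png

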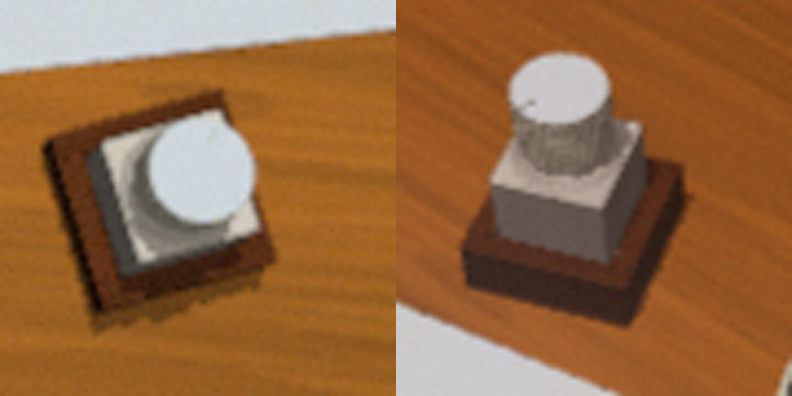

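Tray crop: top view shows the plate's top at about (50–107, 55–97), wall-top corners (75,187),(195,115) at the handle end and pouring-end corners (300,297),(178,370); pouring end points down-right. Jar crop: cap disc centre about (203,172) in the top view with the pointer near (213,133), and centre (560,88), pointer (525,105) in the scene view.

```bash
python3 - <<'E'
from h import *
np.set_printoptions(precision=4,suppress=True)
T=cal('top');S=cal('scene')
f=lambda p,o:(np.array(p,float)+.5)/4.4-.5+o
tt=lambda *p:f(p,[130,175]); st=lambda *p:f([p[0]-396,p[1]],[365,235])
tj=lambda *p:f(p,[345,200]); sj=lambda *p:f([p[0]-396,p[1]],[190,110])
print('handle top corners',plane(T,[tt(50,80),tt(95,54),tt(107,70),tt(65,98)],.07))
hs=plane(S,[st(612,282),st(676,282),st(676,303),st(612,303)],.07);print('scene',hs)
print('tri L-corner',tri(T,tt(50,80),S,st(676,303)),tri(T,tt(95,54),S,st(612,303)))
w=plane(T,[tt(75,187),tt(195,115),tt(300,295),tt(178,370)],.018);print('walls',w, np.linalg.norm(w-np.roll(w,-1,0),axis=1))
for nm,a,b in(('hndL',(75,187),(688,270)),('hndR',(195,115),(513,275)),('spR',(300,295),(497,55)),('spL',(178,370),(652,58))): print(nm,tri(T,tt(*a),S,st(*b)))
print('ball',plane(T,[tt(130,216),tt(183,168),tt(167,273),tt(231,253)],.019))
print('cap T',plane(T,[tj(203,172),tj(213,133)],.13));print('cap S',plane(S,[sj(560,88),sj(525,105)],.13));print(tri(T,tj(203,172),S,sj(560,88)),tri(T,tj(213,133),S,sj(525,105)))
b=plane(T,[tj(45,145),tj(222,92),tj(275,262),tj(100,312)],.035);print('brace',b,b.mean(0),np.linalg.norm(b-np.roll(b,-1,0),axis=1))
b=plane(T,[tj(103,148),tj(260,228),tj(140,262)],.08);print('jar',b,(b[1]+b[0])/2)
print('dropper',plane(T,[323,292],.09),'ballb',plane(T,[219,282],.07),'flask',plane(T,[254,148],.1),'alu',plane(T,[325,162],.09),'pen',plane(T,[[165,144],[213,149]],.01))
E
```

```text
handle top corners [[0.5746 0.3323 0.07  ]
 [0.5913 0.3101 0.07  ]
 [0.5829 0.3022 0.07  ]
 [0.5653 0.3225 0.07  ]]
scene [[0.5869 0.3056 0.07  ]
 [0.569  0.3286 0.07  ]
 [0.5782 0.3333 0.07  ]
 [0.596  0.3105 0.07  ]]
tri L-corner [0.5757 0.3336 0.0658] [0.5929 0.3111 0.0649]
walls [[0.5262 0.3274 0.018 ]
 [0.5737 0.2658 0.018 ]
 [0.4762 0.1925 0.018 ]
 [0.4287 0.2543 0.018 ]] [0.0777 0.122  0.0779 0.1219]
hndL [0.5271 0.3295 0.0127]
hndR [0.5773 0.2662 0.0072]
spR [0.4773 0.1946 0.0093]
spL [0.4291 0.2581 0.0086]
ball [[0.5122 0.2936 0.019 ]
 [0.5422 0.2679 0.019 ]
 [0.4819 0.2681 0.019 ]
 [0.4962 0.234  0.019 ]]
cap T [[ 0.5045 -0.2548  0.13  ]
 [ 0.5248 -0.2591  0.13  ]]
cap S [[ 0.509  -0.2528  0.13  ]
 [ 0.5301 -0.2591  0.13  ]]
[ 0.5055 -0.2561  0.1251] [ 0.5264 -0.2613  0.1251]
brace [[ 0.529  -0.1879  0.035 ]
 [ 0.5672 -0.2839  0.035 ]
 [ 0.4754 -0.3159  0.035 ]
 [ 0.4401 -0.2225  0.035 ]] [ 0.503  -0.2526  0.035 ] [0.1034 0.0972 0.0998 0.0954]
jar [[ 0.5217 -0.2125  0.08  ]
 [ 0.4865 -0.2962  0.08  ]
 [ 0.4632 -0.2346  0.08  ]] [ 0.5041 -0.2544  0.08  ]
dropper [[ 0.3782 -0.1172  0.09  ]] ballb [[0.3809 0.1202 0.07  ]] flask [[0.6998 0.0707 0.1   ]] alu [[ 0.683  -0.1005  0.09  ]] pen [[0.7241 0.3132 0.01  ]
 [0.7212 0.187  0.01  ]]
```

Checks out: the walls measure 78 x 122 mm, the plate sits 95 mm from the tray centre, tray yaw is about 37 deg, the dish rim radius is 69.5 mm, and the brace is about 100 mm. Now a planner helper, then I approach the handle.

```bash
cat >> h.py <<'E'
np.set_printoptions(precision=4,suppress=True)
def down(yaw,tilt=0):
    """tool y horizontal heading yaw (deg), z down, then tilted about tool x by -tilt"""
    a=np.radians(yaw);y=np.array([np.cos(a),np.sin(a),0]);z=np.array([0,0,-1.])
    return R.from_matrix(np.c_[np.cross(y,z),y,z])*R.from_rotvec([-np.radians(tilt),0,0])
def plan(p1,R1,n,p0=None,R0=None):
    s=bot.read_state()
    p0=s['tcp_pos'] if p0 is None else p0;R0=rot(s) if R0 is None else R0
    dr=np.round((R0.inv()*R1).as_rotvec()/n,4)
    A=sum(R.from_rotvec(dr*k).as_matrix() for k in range(n))
    t=np.round(np.linalg.solve(A,R0.inv().apply(np.array(p1)-p0)),4)
    print('n',n,'travel',t.tolist(),'dr',dr.tolist(),'deg/row',np.degrees(np.linalg.norm(dr)).round(1),'mm/row',(1e3*np.linalg.norm(t)).round(1))
    return np.array(p1),R1
E
python3 - <<'E'
from h import *
plan([.5775,.317,.15],down(36.9),10)
E
```

```text
n 10 travel [-0.0383, 0.0021, 0.0102] dr [-0.0002, 0.0, 0.0464] deg/row 2.7 mm/row 39.7
```

>>> play_rows --travel '[[-0.0383,0.0021,0.0102],[-0.0383,0.0021,0.0102],[-0.0383,0.0021,0.0102],[-0.0383,0.0021,0.0102],[-0.0383,0.0021,0.0102],[-0.0383,0.0021,0.0102],[-0.0383,0.0021,0.0102],[-0.0383,0.0021,0.0102],[-0.0383,0.0021,0.0102],[-0.0383,0.0021,0.0102]]' --dr '[[0,0,0.0464],[0,0,0.0464],[0,0,0.0464],[0,0,0.0464],[0,0,0.0464],[0,0,0.0464],[0,0,0.0464],[0,0,0.0464],[0,0,0.0464],[0,0,0.0464]]' --hand 0.5 --force 100

```text
t: 1.1
tcp_pos: [0.5788, 0.3157, 0.15]
tool_rot: [-0.0, 0.448, 0.894, -0.0]
force: [0.4, 0.2, 1.1]
opening: 0.0428
grasp_force: 0.0
```

```bash
python3 - <<'E'
from h import *
C=cal('wrist');im=bot.snapshot('wrist');cv2.imwrite('pics/w1.png',im)
s=bot.read_state();print(s['t'],s['tcp_pos'],s['q'],s['opening'],s['tool_rot'],np.degrees(np.arctan2(*rot(s).as_matrix()[[1,0],1])))
a=np.radians(36.9);c=np.array([.5012,.260]);ux=np.array([np.cos(a),np.sin(a)]);uy=np.array([-ux[1],ux[0]])
print('expected plate-top corners px',proj(C,[[*(c+ux*(.095+i*.006)+uy*j*.015),.07] for i,j in((-1,-1),(-1,1),(1,1),(1,-1))]))
print('cam',C[1]);plan([.5775,.317,.058],down(36.9),10)
E
```

```text
1.15 [0.5819 0.3102 0.1474] [ 0.4402  0.2584  1.2312 -0.0042  1.6555 -0.1949] 0.04266109874676561 [ 0.0006  0.4511  0.8925 -0.0027] 36.3691493436361
expected plate-top corners px [[266.8728 251.4615]
 [266.3527 204.5429]
 [287.0165 204.5393]
 [286.6372 251.4615]]
cam [0.529  0.3826 0.2711]
n 10 travel [0.0008, 0.0001, 0.0089] dr [-0.0004, 0.0003, -0.0009] deg/row 0.1 mm/row 8.9
```

View pics/w1.png

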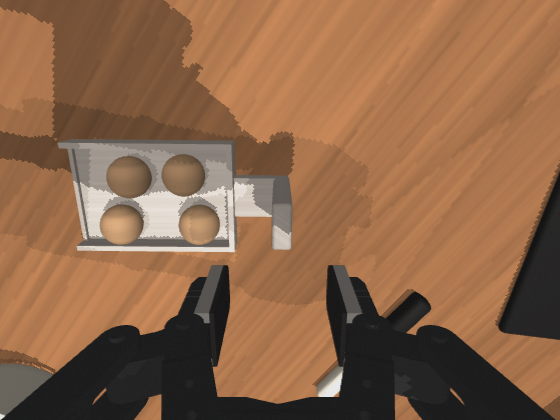

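The wrist view shows the plate top at about (272–291, 206–249) against a predicted (267–287, 205–251), so it agrees within 2 mm. All four balls are in the tray. I descend and grip.

```bash
python3 - <<'E'
from h import *
for i in range(3):
    s=bot.read_state();print(s['t'],s['tcp_pos'])
plan([.5785,.317,.058],down(36.9),8)
E
```

```text
1.15 [0.5819 0.3102 0.1474]
1.15 [0.5819 0.3102 0.1474]
1.15 [0.5819 0.3102 0.1474]
n 8 travel [0.001, 0.0002, 0.0112] dr [-0.0005, 0.0004, -0.0012] deg/row 0.1 mm/row 11.2
```

>>> play_rows --travel '[[0,0,0.01],[0,0,0.01],[0,0,0.01],[0,0,0.01],[0,0,0.01],[0,0,0.01],[0,0,0],[0,0,0],[0,0,0],[0,0,0]]' --dr '[[0,0,0],[0,0,0],[0,0,0],[0,0,0],[0,0,0],[0,0,0],[0,0,0],[0,0,0],[0,0,0],[0,0,0]]'

```text
t: 2.15
tcp_pos: [0.5784, 0.3171, 0.0922]
tool_rot: [0.0, 0.447, 0.895, 0.001]
force: [-0.1, -0.9, -0.2]
opening: 0.0426
grasp_force: 0.0
```

```bash
python3 - <<'E'
from h import *
s=bot.read_state();print(s['t'],s['tcp_pos'],s['qd'])
plan([.5785,.317,.058],down(36.9),5)
E
```

```text
2.15 [0.5784 0.3171 0.0922] [-0.0011 -0.0004 -0.0002  0.0008  0.0015 -0.0004]
n 5 travel [-0.0, -0.0, 0.0068] dr [0.0003, 0.0001, -0.0] deg/row 0.0 mm/row 6.8
```

>>> play_rows --travel '[[0,0,0.007],[0,0,0.007],[0,0,0.007],[0,0,0.007],[0,0,0.006],[0,0,0],[0,0,0],[0,0,0],[0,0,0],[0,0,0]]' --dr '[[0,0,0],[0,0,0],[0,0,0],[0,0,0],[0,0,0],[0,0,0],[0,0,0],[0,0,0],[0,0,0],[0,0,0]]'

```text
t: 3.15
tcp_pos: [0.5782, 0.3171, 0.0577]
tool_rot: [0.0, 0.447, 0.895, 0.0]
force: [0.1, 0.3, 0.4]
opening: 0.0428
grasp_force: 0.0
```

>>> play_rows --travel '[[0,0,0],[0,0,0],[0,0,0],[0,0,0],[0,0,0],[0,0,0],[0,0,0],[0,0,0],[0,0,0],[0,0,0]]' --dr '[[0,0,0],[0,0,0],[0,0,0],[0,0,0],[0,0,0],[0,0,0],[0,0,0],[0,0,0],[0,0,0],[0,0,0]]' --hand 0 --force 100

```text
t: 4.15
tcp_pos: [0.5782, 0.3172, 0.0577]
tool_rot: [0.0, 0.447, 0.895, 0.0]
force: [1.2, 1.0, 4.1]
opening: 0.0109
grasp_force: 97.9
```

```bash
python3 - <<'E'
from h import *
s=bot.read_state();p=s['tcp_pos'];print(s['t'],p,s['opening'],s['grasp_force'],s['force'])
im=bot.snapshot('wrist');cv2.imwrite('pics/w2.png',im)
# lift
a=np.radians(36.9)
P1,R1=plan(p+[0,0,.10],down(36.9),10)
# pour: spout in tool coordinates (relative to TCP): y -0.155, z (tray down) 
h=p[2]-.004   # TCP above floor upper face at spout
sp=np.array([0,-.155,h])
dish=np.array([.514,-.009,0])
yaw=10
for tilt,off,z in((0,.02,.075),(25,.02,.07),(50,.02,.07),(60,.02,.07)):
    Rt=down(yaw,tilt);u=np.array([np.cos(np.radians(yaw)),np.sin(np.radians(yaw)),0])
    tgt=dish+u*off+[0,0,z];P=tgt-Rt.apply(sp);print(tilt,P)
    P1,R1=plan(P,Rt,10 if tilt!=0 else 20,P1,R1)
E
```

```text
4.15 [0.5782 0.3172 0.0577] 0.010862717826108884 97.91475892066956 [1.1951 0.9515 4.1241]
n 10 travel [-0.0, 0.0, -0.01] dr [0.0001, 0.0, 0.0] deg/row 0.0 mm/row 10.0
0 [0.6863 0.0214 0.1287]
n 20 travel [-0.0159, -0.0011, 0.0014] dr [0.0, 0.0, 0.0235] deg/row 1.3 mm/row 16.0
25 [0.6497 0.0149 0.1841]
n 10 travel [-0.0, -0.0026, -0.0062] dr [-0.0436, 0.0, 0.0] deg/row 2.5 mm/row 6.7
50 [0.5913 0.0046 0.2232]
n 10 travel [0.0, -0.0025, -0.0067] dr [-0.0436, -0.0, 0.0] deg/row 2.5 mm/row 7.2
60 [ 0.5643 -0.0001  0.2311]
n 10 travel [-0.0, -0.001, -0.0027] dr [-0.0175, 0.0, 0.0] deg/row 1.0 mm/row 2.9
```

View pics/w2.png

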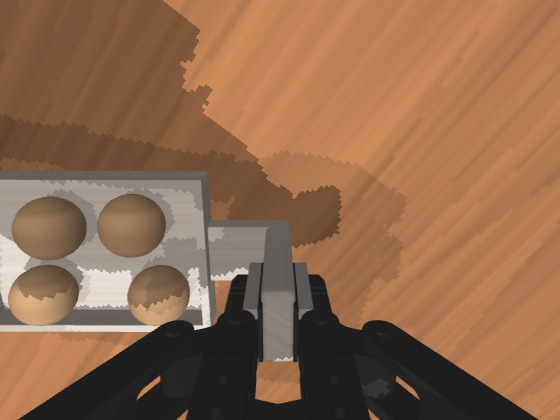

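The handle is held between the pads (opening 10.9 mm, 98 N) and all four balls are still in the tray. I lift, then carry it over with tray yaw at 0 and a slight tilt on arrival.

>>> play_rows --travel '[[0,0,-0.008],[0,0,-0.014],[0,0,-0.016],[0,0,-0.016],[0,0,-0.016],[0,0,-0.016],[0,0,-0.016],[0,0,-0.016],[0,0,-0.014],[0,0,-0.008]]' --dr '[[0,0,0],[0,0,0],[0,0,0],[0,0,0],[0,0,0],[0,0,0],[0,0,0],[0,0,0],[0,0,0],[0,0,0]]'

```text
t: 5.2
tcp_pos: [0.5783, 0.3172, 0.1995]
tool_rot: [0.001, 0.447, 0.895, 0.001]
force: [0.6, -1.0, -1.9]
opening: 0.0105
grasp_force: 97.5
```

```bash
python3 - <<'E'
from h import *
s=bot.read_state();p=s['tcp_pos'];print(s['t'],p,s['opening'],s['grasp_force'],s['force'],s['moment'])
P1,R1=p,rot(s)
sp=np.array([0,-.155,.054]);dish=np.array([.514,-.009,0])
for tilt,off,z,n in((15,.02,.09,20),(35,.02,.07,10),(55,.02,.07,10)):
    Rt=down(0,tilt);P=dish+[off,0,z]-Rt.apply(sp);print(tilt,P);P1,R1=plan(P,Rt,n,P1,R1)
E
```

```text
5.2 [0.5783 0.3172 0.1995] 0.01046775965425139 97.47129678726196 [ 0.5637 -1.0452 -1.8932] [ 0.0854 -0.1406  0.0158]
15 [ 0.6697 -0.009   0.1823]
n 20 travel [-0.0172, -0.0013, 0.001] dr [-0.0125, -0.0042, 0.032] deg/row 2.0 mm/row 17.3
35 [ 0.63   -0.009   0.2031]
n 10 travel [0.0, -0.0028, -0.0035] dr [-0.0349, 0.0, 0.0] deg/row 2.0 mm/row 4.5
55 [ 0.5787 -0.009   0.2279]
n 10 travel [0.0, -0.002, -0.0054] dr [-0.0349, 0.0, 0.0] deg/row 2.0 mm/row 5.8
```

>>> play_rows --travel '[[-0.0172,-0.0013,0.001],[-0.0172,-0.0013,0.001],[-0.0172,-0.0013,0.001],[-0.0172,-0.0013,0.001],[-0.0172,-0.0013,0.001],[-0.0172,-0.0013,0.001],[-0.0172,-0.0013,0.001],[-0.0172,-0.0013,0.001],[-0.0172,-0.0013,0.001],[-0.0172,-0.0013,0.001]]' --dr '[[-0.0125,-0.0042,0.032],[-0.0125,-0.0042,0.032],[-0.0125,-0.0042,0.032],[-0.0125,-0.0042,0.032],[-0.0125,-0.0042,0.032],[-0.0125,-0.0042,0.032],[-0.0125,-0.0042,0.032],[-0.0125,-0.0042,0.032],[-0.0125,-0.0042,0.032],[-0.0125,-0.0042,0.032]]'

```text
t: 6.2
tcp_pos: [0.6496, 0.1592, 0.1888]
tool_rot: [0.047, 0.584, 0.809, 0.047]
force: [0.8, -0.2, -1.0]
opening: 0.0108
grasp_force: 97.5
```

>>> play_rows --travel '[[-0.0172,-0.0013,0.001],[-0.0172,-0.0013,0.001],[-0.0172,-0.0013,0.001],[-0.0172,-0.0013,0.001],[-0.0172,-0.0013,0.001],[-0.0172,-0.0013,0.001],[-0.0172,-0.0013,0.001],[-0.0172,-0.0013,0.001],[-0.0172,-0.0013,0.001],[-0.0172,-0.0013,0.001]]' --dr '[[-0.0125,-0.0042,0.032],[-0.0125,-0.0042,0.032],[-0.0125,-0.0042,0.032],[-0.0125,-0.0042,0.032],[-0.0125,-0.0042,0.032],[-0.0125,-0.0042,0.032],[-0.0125,-0.0042,0.032],[-0.0125,-0.0042,0.032],[-0.0125,-0.0042,0.032],[-0.0125,-0.0042,0.032]]'

```text
t: 7.2
tcp_pos: [0.6687, -0.0115, 0.1791]
tool_rot: [0.092, 0.702, 0.7, 0.092]
force: [-0.7, 0.3, -2.9]
opening: 0.0107
grasp_force: 97.5
```

```bash
python3 - <<'E'
from h import *
s=bot.read_state();p=s['tcp_pos'];print(s['t'],p,s['q'],s['force'])
im=bot.snapshot('top');im2=bot.snapshot('scene')
cv2.imwrite('pics/c1.png',np.hstack([cv2.resize(x,None,fx=2.2,fy=2.2) for x in(im[140:320,190:370],im2[110:290,220:400])]))
s=bot.read_state();P1,R1=s['tcp_pos'],rot(s);print(P1,R1.as_matrix()[:,1:])
sp=np.array([0,-.155,.054]);dish=np.array([.514,-.009,0])
for tilt,off,z,n in((35,.02,.07,10),(55,.02,.07,10)):
    Rt=down(0,tilt);P=dish+[off,0,z]-Rt.apply(sp);print(tilt,P);P1,R1=plan(P,Rt,n,P1,R1)
E
```

```text
7.2 [ 0.6687 -0.0115  0.1791] [-0.0772  0.0552  1.4182  0.0192  1.4086 -0.0754] [-0.7183  0.2906 -2.9273]
[ 0.6684 -0.0127  0.1788] [[ 0.9666  0.2563]
 [-0.0032 -0.0021]
 [ 0.2563 -0.9666]]
35 [ 0.63   -0.009   0.2031]
n 10 travel [0.0004, -0.0025, -0.0038] dr [-0.0352, 0.0003, -0.0003] deg/row 2.0 mm/row 4.6
55 [ 0.5787 -0.009   0.2279]
n 10 travel [0.0, -0.002, -0.0054] dr [-0.0349, 0.0, 0.0] deg/row 2.0 mm/row 5.8
```

View pics/c1.png

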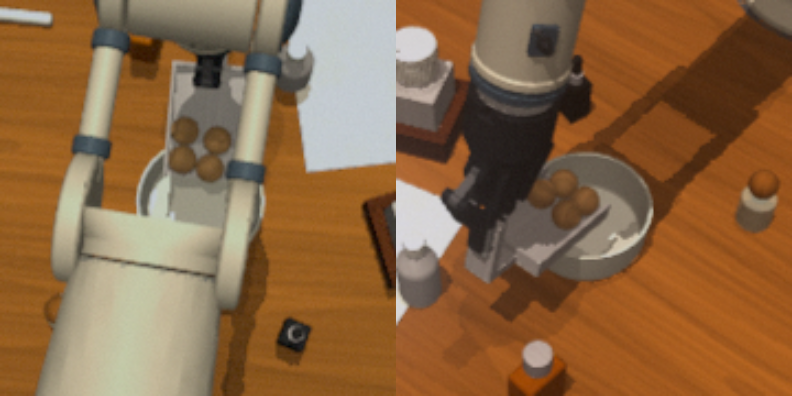

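Both views show the spout over the dish, with four balls still in the tray. I tip further about the spout.

>>> play_rows --travel '[[0.0004,-0.0025,-0.0038],[0.0004,-0.0025,-0.0038],[0.0004,-0.0025,-0.0038],[0.0004,-0.0025,-0.0038],[0.0004,-0.0025,-0.0038],[0.0004,-0.0025,-0.0038],[0.0004,-0.0025,-0.0038],[0.0004,-0.0025,-0.0038],[0.0004,-0.0025,-0.0038],[0.0004,-0.0025,-0.0038]]' --dr '[[-0.0352,0,0],[-0.0352,0,0],[-0.0352,0,0],[-0.0352,0,0],[-0.0352,0,0],[-0.0352,0,0],[-0.0352,0,0],[-0.0352,0,0],[-0.0352,0,0],[-0.0352,0,0]]'

```text
t: 8.3
tcp_pos: [0.6304, -0.0056, 0.2038]
tool_rot: [0.213, 0.674, 0.675, 0.213]
force: [-0.2, 0.7, -2.1]
opening: 0.0105
grasp_force: 97.8
```

>>> play_rows --travel '[[0,-0.002,-0.0054],[0,-0.002,-0.0054],[0,-0.002,-0.0054],[0,-0.002,-0.0054],[0,-0.002,-0.0054],[0,-0.002,-0.0054],[0,-0.002,-0.0054],[0,-0.002,-0.0054],[0,-0.002,-0.0054],[0,-0.002,-0.0054]]' --dr '[[-0.0349,0,0],[-0.0349,0,0],[-0.0349,0,0],[-0.0349,0,0],[-0.0349,0,0],[-0.0349,0,0],[-0.0349,0,0],[-0.0349,0,0],[-0.0349,0,0],[-0.0349,0,0]]'

```text
t: 9.3
tcp_pos: [0.5787, -0.0056, 0.2287]
tool_rot: [0.327, 0.627, 0.627, 0.327]
force: [-1.3, 0.8, -0.6]
opening: 0.0106
grasp_force: 97.9
```

>>> play_rows --travel '[[0,0,0],[0,0,0],[0,0,0],[0,0,0],[0,0,0],[0,0,0],[0,0,0],[0,0,0],[0,0,0],[0,0,0]]' --dr '[[0,0,0],[0,0,0],[0,0,0],[0,0,0],[0,0,0],[0,0,0],[0,0,0],[0,0,0],[0,0,0],[0,0,0]]'

```text
t: 10.3
tcp_pos: [0.5791, -0.0061, 0.2285]
tool_rot: [0.327, 0.627, 0.627, 0.326]
force: [0.8, 0.0, -1.5]
opening: 0.0108
grasp_force: 98.0
```

```bash
python3 - <<'E'
from h import *
s=bot.read_state();p=s['tcp_pos'];print(s['t'],p,s['q'],s['force'],s['grasp_force'],s['opening'])
im=bot.snapshot('top');im2=bot.snapshot('scene')
cv2.imwrite('pics/c2.png',np.hstack([cv2.resize(x,None,fx=2.2,fy=2.2) for x in(im[140:320,190:370],im2[110:290,220:400])]))
s=bot.read_state();P1,R1=s['tcp_pos'],rot(s)
# up/out while untilting, then back to old place
P1,R1=plan([.63,.06,.25],down(10,25),10,P1,R1)
P1,R1=plan([.60,.25,.20],down(28,0),14,P1,R1)
P1,R1=plan([.578,.317,.09],down(36.9),10,P1,R1)
E
```

```text
10.3 [ 0.5791 -0.0061  0.2285] [-0.1262 -0.7363  2.1743  0.1512  0.7529 -0.184 ] [ 0.8262  0.0457 -1.5391] 97.98335909843445 0.010830632030556165
n 10 travel [0.0062, 0.0057, 0.0021] dr [0.0523, 0.0114, -0.0135] deg/row 3.2 mm/row 8.7
n 14 travel [0.0137, 0.0014, 0.0039] dr [0.0309, 0.0049, -0.0221] deg/row 2.2 mm/row 14.3
n 10 travel [0.0069, 0.0017, 0.011] dr [0.0, 0.0, -0.0155] deg/row 0.9 mm/row 13.1
```

View pics/c2.png

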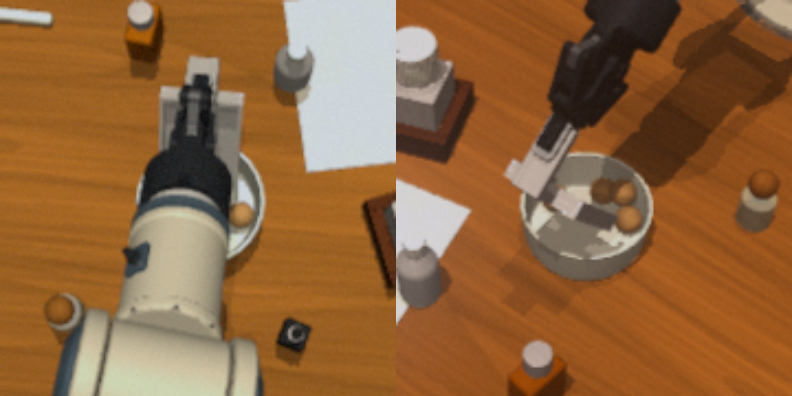

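Three balls are visible in the dish (scene crop (603,190), (625,193), (628,217)); the fourth is probably hidden by the tray. I lift away level and count.

>>> play_rows --travel '[[0.0062,0.0057,0.0021],[0.0062,0.0057,0.0021],[0.0062,0.0057,0.0021],[0.0062,0.0057,0.0021],[0.0062,0.0057,0.0021],[0.0062,0.0057,0.0021],[0.0062,0.0057,0.0021],[0.0062,0.0057,0.0021],[0.0062,0.0057,0.0021],[0.0062,0.0057,0.0021]]' --dr '[[0.0523,0.0114,-0.0135],[0.0523,0.0114,-0.0135],[0.0523,0.0114,-0.0135],[0.0523,0.0114,-0.0135],[0.0523,0.0114,-0.0135],[0.0523,0.0114,-0.0135],[0.0523,0.0114,-0.0135],[0.0523,0.0114,-0.0135],[0.0523,0.0114,-0.0135],[0.0523,0.0114,-0.0135]]'

```text
t: 11.4
tcp_pos: [0.6304, 0.0606, 0.2501]
tool_rot: [0.138, 0.627, 0.748, 0.165]
force: [0.6, -0.4, -1.7]
opening: 0.0109
grasp_force: 97.8
```

```bash
python3 - <<'E'
from h import *
im2=bot.snapshot('scene');im=bot.snapshot('wrist')
cv2.imwrite('pics/c3.png',np.hstack([cv2.resize(im2[140:260,240:370],(400,369)),cv2.resize(im,(400,369))]))
s=bot.read_state();P1,R1=s['tcp_pos'],rot(s);print(s['t'],P1)
P1,R1=plan([.60,.25,.20],down(28,0),15,P1,R1)
P1,R1=plan([.578,.317,.09],down(36.9),9,P1,R1)
E
```

```text
11.5 [0.6312 0.061  0.2501]
n 15 travel [0.0127, 0.0012, 0.0036] dr [0.0288, 0.0045, -0.0205] deg/row 2.0 mm/row 13.3
n 9 travel [0.0076, 0.0019, 0.0122] dr [0.0, 0.0, -0.0173] deg/row 1.0 mm/row 14.5
```

View pics/c3.png

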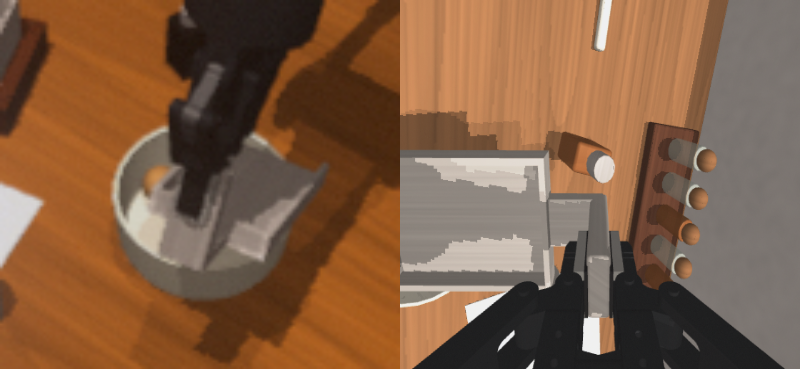

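The tray is empty in both views. I carry it back to where it stood.

>>> play_rows --travel '[[0.0127,0.0012,0.0036],[0.0127,0.0012,0.0036],[0.0127,0.0012,0.0036],[0.0127,0.0012,0.0036],[0.0127,0.0012,0.0036],[0.0127,0.0012,0.0036],[0.0127,0.0012,0.0036],[0.0127,0.0012,0.0036],[0.0127,0.0012,0.0036],[0.0127,0.0012,0.0036]]' --dr '[[0.0288,0.0045,-0.0205],[0.0288,0.0045,-0.0205],[0.0288,0.0045,-0.0205],[0.0288,0.0045,-0.0205],[0.0288,0.0045,-0.0205],[0.0288,0.0045,-0.0205],[0.0288,0.0045,-0.0205],[0.0288,0.0045,-0.0205],[0.0288,0.0045,-0.0205],[0.0288,0.0045,-0.0205]]'

```text
t: 12.5
tcp_pos: [0.6176, 0.189, 0.2173]
tool_rot: [0.046, 0.557, 0.828, 0.055]
force: [0.1, 0.3, -1.7]
opening: 0.0108
grasp_force: 98.0
```

>>> play_rows --travel '[[0.0127,0.0012,0.0036],[0.0127,0.0012,0.0036],[0.0127,0.0012,0.0036],[0.0127,0.0012,0.0036],[0.0127,0.0012,0.0036],[0,0,0.008],[0,0,0.008],[0,0,0.008],[0,0,0.008],[0,0,0]]' --dr '[[0.0288,0.0045,-0.0205],[0.0288,0.0045,-0.0205],[0.0288,0.0045,-0.0205],[0.0288,0.0045,-0.0205],[0.0288,0.0045,-0.0205],[0,0,0],[0,0,0],[0,0,0],[0,0,0],[0,0,0]]'

```text
t: 13.5
tcp_pos: [0.598, 0.2479, 0.1655]
tool_rot: [-0.001, 0.516, 0.857, -0.001]
force: [-0.2, -0.1, -1.3]
opening: 0.0109
grasp_force: 97.9
```

```bash
python3 - <<'E'
from h import *
s=bot.read_state();P1,R1=s['tcp_pos'],rot(s);print(s['t'],P1,R1.as_matrix()[:,1:])
P1,R1=plan([.578,.317,.08],down(36.9),8,P1,R1)
# balls in dish by colour
T=cal('top');im=bot.snapshot('top');h=cv2.cvtColor(im,cv2.COLOR_BGR2HSV)
c=proj(T,[.514,-.009,.02])[0];m=np.zeros(h.shape[:2],np.uint8);cv2.circle(m,tuple(int(v) for v in c),27,255,-1)
m=m&cv2.inRange(h,(5,90,60),(25,255,255));n,l,st,ce=cv2.connectedComponentsWithStats(m)
print([(st[i,4],plane(T,ce[i],.02)[0]) for i in range(1,n) if st[i,4]>15])
E
```

```text
13.5 [0.598  0.2479 0.1655] [[ 0.884  -0.0021]
 [ 0.4675 -0.0015]
 [-0.0026 -1.    ]]
n 8 travel [0.0087, 0.0025, 0.0107] dr [-0.0003, 0.0, -0.0197] deg/row 1.1 mm/row 14.0
[(np.int32(102), array([ 0.5078, -0.0545,  0.02  ])), (np.int32(296), array([0.473 , 0.0048, 0.02  ]))]
```

The mask gives one ball of 102 px and a cluster of 296 px (three balls), so all four are in the dish. I set the tray down.

>>> play_rows --travel '[[0.0087,0.0025,0.0107],[0.0087,0.0025,0.0107],[0.0087,0.0025,0.0107],[0.0087,0.0025,0.0107],[0.0087,0.0025,0.0107],[0.0087,0.0025,0.0107],[0.0087,0.0025,0.0107],[0.0087,0.0025,0.0107],[0,0,0],[0,0,0]]' --dr '[[0,0,-0.0197],[0,0,-0.0197],[0,0,-0.0197],[0,0,-0.0197],[0,0,-0.0197],[0,0,-0.0197],[0,0,-0.0197],[0,0,-0.0197],[0,0,0],[0,0,0]]'

```text
t: 14.55
tcp_pos: [0.5787, 0.3183, 0.0816]
tool_rot: [0.0, 0.446, 0.895, -0.0]
force: [-0.2, -0.1, -1.3]
opening: 0.0109
grasp_force: 97.9
```

>>> play_rows --travel '[[0,0,0.004],[0,0,0.004],[0,0,0.004],[0,0,0.004],[0,0,0.002],[0,0,0.002],[0,0,0.001],[0,0,0],[0,0,0],[0,0,0]]' --dr '[[0,0,0],[0,0,0],[0,0,0],[0,0,0],[0,0,0],[0,0,0],[0,0,0],[0,0,0],[0,0,0],[0,0,0]]'

```text
t: 15.55
tcp_pos: [0.579, 0.3183, 0.0612]
tool_rot: [0.0, 0.447, 0.895, 0.0]
force: [-0.4, 1.0, -1.2]
opening: 0.011
grasp_force: 98.0
```

Lower another 3.5 mm, then open part-way.

>>> play_rows --travel '[[0,0,0.001],[0,0,0.001],[0,0,0.001],[0,0,0.0005],[0,0,0],[0,0,0],[0,0,0],[0,0,0],[0,0,0],[0,0,0]]' --dr '[[0,0,0],[0,0,0],[0,0,0],[0,0,0],[0,0,0],[0,0,0],[0,0,0],[0,0,0],[0,0,0],[0,0,0]]'

```text
t: 16.55
tcp_pos: [0.5789, 0.3182, 0.0577]
tool_rot: [0.0, 0.447, 0.895, -0.0]
force: [-1.3, -0.9, 2.4]
opening: 0.0106
grasp_force: 98.6
```

>>> play_rows --travel '[[0,0,0],[0,0,0],[0,0,0],[0,0,0],[0,0,0],[0,0,0],[0,0,0],[0,0,0],[0,0,0],[0,0,0]]' --dr '[[0,0,0],[0,0,0],[0,0,0],[0,0,0],[0,0,0],[0,0,0],[0,0,0],[0,0,0],[0,0,0],[0,0,0]]' --hand 0.5

```text
t: 17.55
tcp_pos: [0.5789, 0.3182, 0.0574]
tool_rot: [0.0, 0.447, 0.895, -0.0]
force: [-0.2, -0.4, 0.5]
opening: 0.043
grasp_force: 0.0
```

>>> play_rows --travel '[[0,0,-0.01],[0,0,-0.01],[0,0,-0.015],[0,0,-0.02],[0,0,-0.02],[0,0,-0.02],[0,0,-0.02],[0,0,-0.02],[0,0,-0.02],[0,0,-0.02]]' --dr '[[0,0,0],[0,0,0],[0,0,0],[0,0,0],[0,0,0],[0,0,0],[0,0,0],[0,0,0],[0,0,0],[0,0,0]]'

```text
t: 18.55
tcp_pos: [0.5788, 0.3183, 0.2352]
tool_rot: [0.001, 0.447, 0.895, 0.001]
force: [-0.1, -0.3, -0.1]
opening: 0.0424
grasp_force: 0.0
```

```bash
python3 - <<'E'
from h import *
s=bot.read_state();P1,R1=s['tcp_pos'],rot(s);print(s['t'],P1,s['q'])
# transit to above jar; tool-y yaw choices: start of turn at yaw A
for A in(10,):
    P,Q=plan([.56,.03,.26],down(25),8,P1,R1)
    P,Q=plan([.505,-.255,.20],down(A),10,P,Q)
# tray as seen
S=cal('scene');im=bot.snapshot('scene');h=cv2.cvtColor(im,cv2.COLOR_BGR2HSV)
m=np.zeros(h.shape[:2],np.uint8);m[235:330,365:455]=cv2.inRange(h,(0,0,70),(180,90,255))[235:330,365:455]
o=cv2.imread('pics/scene0.png');ho=cv2.cvtColor(o,cv2.COLOR_BGR2HSV);mo=np.zeros_like(m);mo[235:330,365:455]=cv2.inRange(ho,(0,0,70),(180,90,255))[235:330,365:455]
for k in(mo,m):
    c=max(cv2.findContours(k,0,1)[0],key=cv2.contourArea);print(cv2.minAreaRect(c))
E
```

```text
18.55 [0.5788 0.3183 0.2352] [ 0.4516  0.2529  1.0825 -0.0007  1.8038 -0.1935]
n 8 travel [-0.0295, -0.021, -0.0031] dr [0.0003, 0.0001, 0.0261] deg/row 1.5 mm/row 36.3
n 10 travel [-0.0254, -0.0142, 0.006] dr [0.0, 0.0, 0.0262] deg/row 1.5 mm/row 29.7
((409.58465576171875, 280.6769714355469), (72.436279296875, 39.19497299194336), 82.87498474121094)
((409.409423828125, 280.6730041503906), (72.52775573730469, 39.15922927856445), 82.64761352539062)
```

The tray outline matches the original to within a pixel, so it is flat and released. I go over to the jar with the gripper opening.

```bash
python3 - <<'E'
from h import *
P,Q=plan([.56,.03,.26],down(0),9)
P,Q=plan([.5045,-.255,.20],down(-40),10,P,Q)
E
```

```text
n 9 travel [-0.0298, -0.0135, -0.0023] dr [0.0009, -0.0, 0.0717] deg/row 4.1 mm/row 32.8
n 10 travel [-0.0294, 0.0036, 0.006] dr [0.0, 0.0, 0.0698] deg/row 4.0 mm/row 30.2
```

>>> play_rows --travel '[[-0.0298,-0.0135,-0.0023],[-0.0298,-0.0135,-0.0023],[-0.0298,-0.0135,-0.0023],[-0.0298,-0.0135,-0.0023],[-0.0298,-0.0135,-0.0023],[-0.0298,-0.0135,-0.0023],[-0.0298,-0.0135,-0.0023],[-0.0298,-0.0135,-0.0023],[-0.0298,-0.0135,-0.0023],[-0.0294,0.0036,0.006]]' --dr '[[0,0,0.0717],[0,0,0.0717],[0,0,0.0717],[0,0,0.0717],[0,0,0.0717],[0,0,0.0717],[0,0,0.0717],[0,0,0.0717],[0,0,0.0717],[0,0,0.0698]]' --hand 1

```text
t: 19.6
tcp_pos: [0.5623, -0.0011, 0.2503]
tool_rot: [0.002, 0.732, 0.681, 0.002]
force: [1.0, 0.7, 0.3]
opening: 0.0856
grasp_force: 0.0
```

>>> play_rows --travel '[[-0.0294,0.0036,0.006],[-0.0294,0.0036,0.006],[-0.0294,0.0036,0.006],[-0.0294,0.0036,0.006],[-0.0294,0.0036,0.006],[-0.0294,0.0036,0.006],[-0.0294,0.0036,0.006],[-0.0294,0.0036,0.006],[-0.0294,0.0036,0.006],[0,0,0]]' --dr '[[0,0,0.0698],[0,0,0.0698],[0,0,0.0698],[0,0,0.0698],[0,0,0.0698],[0,0,0.0698],[0,0,0.0698],[0,0,0.0698],[0,0,0.0698],[0,0,0]]'

```text
t: 20.6
tcp_pos: [0.502, -0.2581, 0.193]
tool_rot: [0.0, 0.908, 0.42, -0.001]
force: [0.1, 0.4, 0.4]
opening: 0.0856
grasp_force: 0.0
```

>>> play_rows --travel '[[0,0,0],[0,0,0],[0,0,0],[0,0,0],[0,0,0],[0,0,0],[0,0,0],[0,0,0],[0,0,0],[0,0,0]]' --dr '[[0,0,0],[0,0,0],[0,0,0],[0,0,0],[0,0,0],[0,0,0],[0,0,0],[0,0,0],[0,0,0],[0,0,0]]'

```text
t: 21.6
tcp_pos: [0.5038, -0.2555, 0.1933]
tool_rot: [0.0, 0.906, 0.422, 0.0]
force: [0.3, -0.7, -0.4]
opening: 0.0855
grasp_force: 0.0
```

```bash
python3 - <<'E'
from h import *
C=cal('wrist');im=bot.snapshot('wrist');cv2.imwrite('pics/w3.png',im)
s=bot.read_state();print(s['t'],s['tcp_pos'],s['q'],s['opening'],np.degrees(np.arctan2(*rot(s).as_matrix()[[1,0],1])))
print('exp cap px',proj(C,[.5045,-.255,.13]),'cam',C[1])
h=cv2.cvtColor(im,cv2.COLOR_BGR2HSV)
m=cv2.inRange(h,(0,0,150),(180,50,255))
for c in cv2.findContours(m,0,1)[0]:
    if cv2.contourArea(c)>800: print(cv2.contourArea(c),cv2.boundingRect(c),cv2.minEnclosingCircle(c))
E
```

```text
21.65 [ 0.5038 -0.2554  0.1934] [-0.5294 -0.008   1.4383 -0.0002  1.7107  0.169 ] 0.0856012683517385 -40.01738439026984
exp cap px [[279.0326 241.071 ]] cam [ 0.5567 -0.1914  0.3143]
8709.5 (216, 144, 130, 136) ((278.85009765625, 210.27110290527344), 68.89991760253906)
34579.0 (233, 0, 327, 229) ((396.4591369628906, 75.83612823486328), 179.3618927001953)
```

View pics/w3.png

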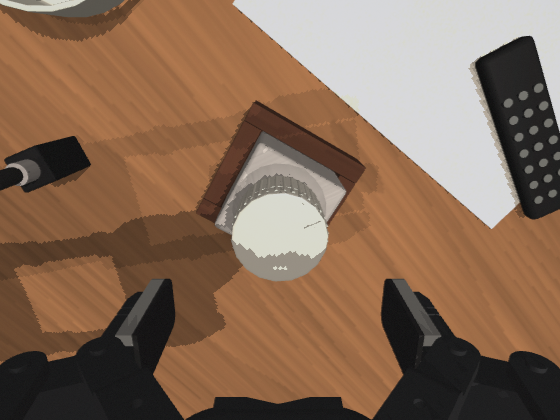

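The wrist view shows the cap disc centred near (279,237), predicted (279,241), midway between the fingers, with the pointer at (313,222), i.e. world -15 deg. Brace yaw is about 22 deg, so the pointer sits at about -37 deg in the jar's frame, as stated. I descend and grip.

>>> play_rows --travel '[[0.0006,0,0.008],[0.0005,0,0.008],[0.0005,0,0.008],[0,0,0.008],[0,0,0.008],[0,0,0.008],[0,0,0.008],[0,0,0.008],[0,0,0.007],[0,0,0]]' --dr '[[0,0,0],[0,0,0],[0,0,0],[0,0,0],[0,0,0],[0,0,0],[0,0,0],[0,0,0],[0,0,0],[0,0,0]]'

```text
t: 22.65
tcp_pos: [0.5043, -0.2539, 0.1208]
tool_rot: [-0.001, 0.906, 0.422, -0.001]
force: [-0.2, 0.1, -0.6]
opening: 0.0853
grasp_force: 0.0
```

>>> play_rows --travel '[[0,0,0],[0,0,0],[0,0,0],[0,0,0],[0,0,0],[0,0,0],[0,0,0],[0,0,0],[0,0,0],[0,0,0]]' --dr '[[0,0,0],[0,0,0],[0,0,0],[0,0,0],[0,0,0],[0,0,0],[0,0,0],[0,0,0],[0,0,0],[0,0,0]]' --hand 0 --force 70

```text
t: 23.65
tcp_pos: [0.5053, -0.2546, 0.1233]
tool_rot: [0.001, 0.906, 0.422, 0.001]
force: [1.4, -1.3, 5.7]
opening: 0.0519
grasp_force: 73.1
```

```bash
python3 - <<'E'
from h import *
s=bot.read_state();print(s['t'],s['tcp_pos'],s['opening'],s['force'],s['moment'],s['grasp_force'])
E
```

```text
23.65 [ 0.5053 -0.2546  0.1233] 0.051926380571783184 [ 1.354  -1.2688  5.7142] [-0.2426 -0.253  -0.009 ] 73.12973338819575
```

Gripped at 52 mm and 73 N with little side force. I turn counter-clockwise in small stages and watch force and moment.

>>> play_rows --travel '[[0,0,-0.0001],[0,0,-0.0001],[0,0,-0.0001],[0,0,-0.0001],[0,0,-0.0001],[0,0,-0.0001],[0,0,-0.0001],[0,0,-0.0001],[0,0,-0.0001],[0,0,-0.0001]]' --dr '[[0,0,-0.04],[0,0,-0.04],[0,0,-0.04],[0,0,-0.04],[0,0,-0.04],[0,0,-0.04],[0,0,-0.04],[0,0,-0.04],[0,0,-0.04],[0,0,-0.04]]'

```text
t: 24.65
tcp_pos: [0.5047, -0.2543, 0.1239]
tool_rot: [0.0, 0.804, 0.595, -0.0]
force: [-0.4, 0.7, 5.1]
opening: 0.0523
grasp_force: 73.5
```

```bash
cat > st.py <<'E'
from h import *
s=bot.read_state();print(s['t'],s['tcp_pos'],s['opening'],'F',s['force'],'M',s['moment'],s['grasp_force'],'yaw',np.degrees(np.arctan2(*rot(s).as_matrix()[[1,0],1])))
# pointer: dark line and cap centre in wrist picture
C=cal('wrist');im=bot.snapshot('wrist');cv2.imwrite(f"pics/t{s['t']:.0f}.png",im)
E
python3 st.py
```

```text
24.65 [ 0.5047 -0.2543  0.1239] 0.05226998398775184 F [-0.4274  0.6688  5.1162] M [-0.0532  0.1522 -0.0776] 73.47442792088259 yaw -17.012853579198417
```

>>> play_rows --travel '[[0,0,-0.0001],[0,0,-0.0001],[0,0,-0.0001],[0,0,-0.0001],[0,0,-0.0001],[0,0,-0.0001],[0,0,-0.0001],[0,0,-0.0001],[0,0,-0.0001],[0,0,-0.0001]]' --dr '[[0,0,-0.04],[0,0,-0.04],[0,0,-0.04],[0,0,-0.04],[0,0,-0.04],[0,0,-0.04],[0,0,-0.04],[0,0,-0.04],[0,0,-0.04],[0,0,-0.04]]'

```text
t: 25.7
tcp_pos: [0.5047, -0.2542, 0.1249]
tool_rot: [0.0, 0.67, 0.743, -0.0]
force: [-0.3, -0.6, 5.8]
opening: 0.0517
grasp_force: 73.5
```

```bash
python3 st.py; python3 - <<'E'
from h import *
C=cal('wrist');s=bot.read_state()
a=cv2.imread('pics/t25.png');import glob
f=sorted(glob.glob('pics/t*.png'));print(f)
c=proj(C,[s['tcp_pos'][0],s['tcp_pos'][1],.132])[0];print('cap centre px',c)
d=plane(C,[c,c+[1,0]],.132);pp=1/np.linalg.norm(d[1]-d[0]);print('px/m',pp)
for n in f:
    if 'tray' in n or 'top' in n: continue
    g=cv2.cvtColor(cv2.imread(n),cv2.COLOR_BGR2GRAY).astype(float)
    # local dark line: black-hat inside disc
    bh=cv2.morphologyEx(g.astype(np.uint8),cv2.MORPH_BLACKHAT,np.ones((7,7)))
    m=np.zeros_like(bh);cv2.circle(m,tuple(int(round(v)) for v in c),int(.024*pp),255,-1)
    k=((bh>25)&(m>0)).astype(np.uint8);N,l,st,ce=cv2.connectedComponentsWithStats(k)
    print(n,[(int(st[i,4]),st[i,:4].tolist(),np.degrees(np.arctan2(-(ce[i]-c)[1],(ce[i]-c)[0])).round(1)) for i in range(1,N) if st[i,4]>6])
E
```

```text
25.7 [ 0.5047 -0.2542  0.1249] 0.051737363035447057 F [-0.3312 -0.6258  5.7533] M [-0.0402  0.059  -0.0616] 73.50632853194838 yaw 5.910863238253427
['pics/t25.png', 'pics/t26.png', 'pics/top0.png', 'pics/tray.png']
cap centre px [278.161  322.1115]
px/m 2707.3244917008874
pics/t25.png [(7, [301, 288, 6, 2], np.float64(52.5))]
pics/t26.png [(7, [325, 298, 7, 3], np.float64(24.9))]
```

```bash
python3 - <<'E'
from h import *
c=np.array([278.2,322.1]);pp=2707
for n,cc,r in(('w3',np.array([279.5,237]),40),('t25',c,62),('t26',c,62)):
    g=cv2.cvtColor(cv2.imread(f'pics/{n}.png'),cv2.COLOR_BGR2GRAY)
    bh=cv2.morphologyEx(g,cv2.MORPH_BLACKHAT,np.ones((9,9)))
    m=np.zeros_like(bh);cv2.ellipse(m,tuple(int(v) for v in cc),(r,int(r*.9)),0,0,360,255,-1)
    k=((bh>12)&(m>0)).astype(np.uint8);k=cv2.morphologyEx(k,cv2.MORPH_CLOSE,np.ones((3,3)))
    N,l,st,ce=cv2.connectedComponentsWithStats(k)
    print(n,[(int(st[i,4]),st[i,:4].tolist(),np.degrees(np.arctan2(-(ce[i]-cc)[1]/.92,(ce[i]-cc)[0])).round(1)) for i in range(1,N) if st[i,4]>8])
E
```

```text
w3 [(20, [304, 223, 13, 6], np.float64(23.2)), (11, [288, 251, 8, 2], np.float64(-53.2)), (10, [267, 254, 8, 2], np.float64(-114.5)), (12, [300, 254, 9, 2], np.float64(-38.4)), (33, [276, 266, 9, 4], np.float64(-89.8))]
t25 [(13, [317, 289, 8, 2], np.float64(39.5)), (36, [315, 297, 19, 8], np.float64(27.1))]
t26 [(36, [315, 297, 19, 8], np.float64(27.1))]
```

The pointer sits at the same place in the hand's view both times (27 deg, 23 deg before gripping), so the cap turns with the fingers: 46 deg so far. I continue.

>>> play_rows --travel '[[0,0,-0.0001],[0,0,-0.0001],[0,0,-0.0001],[0,0,-0.0001],[0,0,-0.0001],[0,0,-0.0001],[0,0,-0.0001],[0,0,-0.0001],[0,0,0],[0,0,0]]' --dr '[[0,0,-0.035],[0,0,-0.035],[0,0,-0.035],[0,0,-0.035],[0,0,-0.035],[0,0,-0.035],[0,0,-0.035],[0,0,-0.035],[0,0,0],[0,0,0]]'

```text
t: 26.75
tcp_pos: [0.5047, -0.2541, 0.1253]
tool_rot: [0.0, 0.561, 0.828, -0.0]
force: [0.1, 0.1, 4.5]
opening: 0.052
grasp_force: 73.4
```

```bash
python3 st.py
```

```text
26.75 [ 0.5047 -0.2541  0.1253] 0.05195283253106588 F [0.1218 0.1425 4.5353] M [ 0.0609  0.0414 -0.0006] 73.42381705355365 yaw 21.813187404404115
```

>>> play_rows --travel '[[0,0,-0.0001],[0,0,-0.0001],[0,0,-0.0001],[0,0,-0.0001],[0,0,-0.0001],[0,0,-0.0001],[0,0,0],[0,0,0],[0,0,0],[0,0,0]]' --dr '[[0,0,-0.035],[0,0,-0.035],[0,0,-0.035],[0,0,-0.035],[0,0,-0.035],[0,0,-0.035],[0,0,-0.02],[0,0,0],[0,0,0],[0,0,0]]'

```text
t: 27.8
tcp_pos: [0.5047, -0.2542, 0.1256]
tool_rot: [0.0, 0.462, 0.887, -0.0]
force: [-0.6, 0.6, 2.9]
opening: 0.052
grasp_force: 73.4
```

```bash
python3 st.py; python3 - <<'E'
from h import *
cc=np.array([278.2,322.1])
for n in('t27','t28'):
    g=cv2.cvtColor(cv2.imread(f'pics/{n}.png'),cv2.COLOR_BGR2GRAY)
    bh=cv2.morphologyEx(g,cv2.MORPH_BLACKHAT,np.ones((9,9)))
    m=np.zeros_like(bh);cv2.ellipse(m,(278,322),(62,56),0,0,360,255,-1)
    k=((bh>12)&(m>0)).astype(np.uint8);k=cv2.morphologyEx(k,cv2.MORPH_CLOSE,np.ones((3,3)))
    N,l,st,ce=cv2.connectedComponentsWithStats(k)
    print(n,[(int(st[i,4]),st[i,:4].tolist()) for i in range(1,N) if st[i,4]>8])
E
```

```text
27.8 [ 0.5047 -0.2542  0.1256] 0.0520121960511403 F [-0.5906  0.5861  2.9156] M [-0.0156  0.0004  0.0093] 73.40671906596981 yaw 35.010520718671486
t27 [(37, [315, 297, 20, 8]), (14, [296, 349, 8, 3]), (14, [315, 350, 6, 3]), (10, [326, 350, 7, 2])]
t28 [(37, [315, 297, 20, 8]), (15, [291, 343, 8, 3]), (11, [304, 345, 6, 3]), (9, [244, 362, 6, 2]), (21, [303, 367, 13, 6])]
```

Total turn is 75 deg, the residual moment is zero and the cap has not slipped, so the thread has let go. I lift slowly and watch the force.

>>> play_rows --travel '[[0,0,-0.0005],[0,0,-0.0005],[0,0,-0.001],[0,0,-0.001],[0,0,-0.001],[0,0,-0.001],[0,0,0],[0,0,0],[0,0,0],[0,0,0]]' --dr '[[0,0,0],[0,0,0],[0,0,0],[0,0,0],[0,0,0],[0,0,0],[0,0,0],[0,0,0],[0,0,0],[0,0,0]]'

```text
t: 28.85
tcp_pos: [0.5048, -0.2542, 0.1307]
tool_rot: [0.0, 0.461, 0.887, -0.0]
force: [0.6, -0.1, -0.5]
opening: 0.0522
grasp_force: 73.0
```

```bash
python3 st.py
```

```text
28.85 [ 0.5048 -0.2542  0.1307] 0.05218297420187235 F [ 0.6225 -0.0558 -0.458 ] M [ 0.0008 -0.0321  0.005 ] 73.03041348990519 yaw 35.04279991687872
```

The force is just the cap's weight, so it is free. I lift it another 48 mm.

>>> play_rows --travel '[[0,0,-0.003],[0,0,-0.005],[0,0,-0.006],[0,0,-0.007],[0,0,-0.007],[0,0,-0.007],[0,0,-0.006],[0,0,-0.005],[0,0,-0.002],[0,0,0]]' --dr '[[0,0,0],[0,0,0],[0,0,0],[0,0,0],[0,0,0],[0,0,0],[0,0,0],[0,0,0],[0,0,0],[0,0,0]]'

```text
t: 29.9
tcp_pos: [0.5049, -0.2543, 0.1791]
tool_rot: [0.001, 0.461, 0.887, -0.0]
force: [-0.7, 0.1, -1.1]
opening: 0.0522
grasp_force: 73.0
```

>>> play_rows --travel '[[0,0,0],[0,0,0],[0,0,0],[0,0,0],[0,0,0],[0,0,0],[0,0,0],[0,0,0],[0,0,0],[0,0,0]]' --dr '[[0,0,0],[0,0,0],[0,0,0],[0,0,0],[0,0,0],[0,0,0],[0,0,0],[0,0,0],[0,0,0],[0,0,0]]'

```text
t: 30.9
tcp_pos: [0.5048, -0.2542, 0.1788]
tool_rot: [0.0, 0.461, 0.887, -0.0]
force: [-0.5, 0.2, -0.4]
opening: 0.0522
grasp_force: 73.0
```

```bash
python3 st.py; python3 - <<'E'
from h import *
# jar/brace outline and dish balls vs. the first scene picture
S=cal('scene');im=bot.snapshot('scene');o=cv2.imread('pics/scene0.png')
print('expected cap top/lower px',proj(S,[[.505,-.2543,.186],[.505,-.2543,.148],[.505,-.2543,.114]]))
d=cv2.absdiff(im,o).max(2)
print('brace front diff',d[165:182,208:245].mean(),'jar front face diff',d[155:168,214:236].mean())
h=cv2.cvtColor(im,cv2.COLOR_BGR2HSV);c=proj(S,[.514,-.009,.02])[0];m=np.zeros(h.shape[:2],np.uint8);cv2.circle(m,tuple(int(v) for v in c),28,255,-1)
m&=cv2.inRange(h,(5,90,60),(25,255,255));N,l,st,ce=cv2.connectedComponentsWithStats(m)
print([(int(st[i,4]),plane(S,ce[i],.02)[0]) for i in range(1,N) if st[i,4]>15])
E
```

```text
30.9 [ 0.5048 -0.2542  0.1788] 0.05219130391717291 F [-0.4868  0.2153 -0.3535] M [ 0.024  -0.0308  0.0093] 73.02419059647946 yaw 35.03991679665875
expected cap top/lower px [[225.5369 110.8972]
 [226.9103 122.9231]
 [228.0763 133.1344]]
brace front diff 4.971383147853736 jar front face diff 4.416083916083916
[(353, array([0.4719, 0.0044, 0.02  ])), (119, array([ 0.5111, -0.0547,  0.02  ]))]
```

The jar and block look unchanged, the load on the wrist is the cap alone, and the four balls are still in the dish. I hand in.

```bash
python3 -c "
from cell import bot
print(bot.hand_in())"
```

```text
the job is handed in; nothing more can be done
None
```

I handed the job in at about 31 s (no verdict came back): four balls in the dish, the empty tray flat where it started, the jar still in its block, and the cap unscrewed and held level about 34 mm above the rim, centred on the jar.

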